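# Unlock a repaired balance and check it with two weights

### The job

Get the repaired balance out of its transit lock: pull every orange spacer out of the gaps around the pan and put them all in the blue bin. Then test it: stand the small check weight alone, upright and centred on the pan's black disc, leave it untouched for two seconds and put it back upright on the mat it came from, then do the same with the large weight. At the end the pan is empty and both weights stand on their own mats; do not disturb the calculator, the screwdriver or the jar.

Things in the scene. Friction and masses are not known exactly. Their poses are not given: they have to be found in the camera images.
- scale: Bench balance, fixed: white housing 184 x 184 mm, deck 50 mm high, origin at the centre of its underside; low grey console at its -x side (26 mm high, 50 mm deep). In the middle a square pan, 120 x 120 mm. Midway along each pan side, between pan and housing, a vertical gap 39 mm long, 10 to 11 mm wide, floor 15 mm above the bench; a sprung cheek presses a spacer there against the pan with 3 N.
- pan (a joint): Sprung pan: 0 = empty, at the top; grows as it sinks straight down, in m, stop at 0.010. About 700 N/m with a preload of about 0.6 N: the small weight sinks it about 2 mm, the large one about 6 mm.
- pan_mark (a point): Centre of the pan's upper face (moves down with it; 57 mm above the bench when empty; 120 x 120 mm, nothing but spacers stands higher), marked by a black disc 62 mm across with a white dot in its centre.
- bin: Blue open-topped parts bin, fixed, 170 (its x) x 130 (its y) x 45 mm high outside, walls and floor 4 to 5 mm; origin at the centre of its underside.
- mat_small: Black rubber mat 90 x 90 x 3 mm, fixed, on which the small weight starts; origin at the centre of its underside.
- mat_large: Blue fabric mat 90 x 90 x 3 mm, fixed, on which the large weight starts; origin at the centre of its underside.
- weight_small: Brass check weight, 200 g: round body 36 mm across and 24 mm high, knob 18 mm across on a thinner neck, 40 mm high in all; origin at the centre of its underside, z up along its axis.
- weight_large: Brass check weight, 500 g: round body 50 mm across and 30 mm high, knob 24 mm across on a thinner neck, 52 mm high in all; origin at the centre of its underside, z up along its axis.
- calculator: Desk calculator 130 x 80 x 20 mm, loose, not part of the job; origin at the centre of its underside.
- screwdriver: Red-handled screwdriver lying on the bench, loose, not part of the job; origin under its middle.
- jar: Amber jar with white cap, 60 mm across, 70 mm high, loose, not part of the job; origin at the centre of its underside.
- spacer0: Orange plastic transit spacer, a plate 10 (its x) x 36 (its y) x 72 mm (its z), 30 g, origin at its middle. If present it starts upright in the transit gap on the balance's +x side, its middle 65 mm from the pan's centre and 51 mm above the bench, its x pointing away from the pan; its top 30 mm stand clear above the pan. May be absent.
- spacer1: Orange plastic transit spacer, a plate 10 (its x) x 36 (its y) x 72 mm (its z), 30 g, origin at its middle. If present it starts upright in the transit gap on the balance's +y side, its middle 65 mm from the pan's centre and 51 mm above the bench, its x pointing away from the pan; its top 30 mm stand clear above the pan. May be absent.
- spacer2: Orange plastic transit spacer, a plate 10 (its x) x 36 (its y) x 72 mm (its z), 30 g, origin at its middle. If present it starts upright in the transit gap on the balance's -x side, its middle 65 mm from the pan's centre and 51 mm above the bench, its x pointing away from the pan; its top 30 mm stand clear above the pan. May be absent.
- spacer3: Orange plastic transit spacer, a plate 10 (its x) x 36 (its y) x 72 mm (its z), 30 g, origin at its middle. If present it starts upright in the transit gap on the balance's -y side, its middle 65 mm from the pan's centre and 51 mm above the bench, its x pointing away from the pan; its top 30 mm stand clear above the pan. May be absent.
Things that resemble listed ones, but are neither listed nor needed, are in the scene too. What is shaped like the spacer0 but turquoise or yellow is not meant.

How it is judged (in metres and radians):
On the way, in this order (a step that is already met when the one before it is completed fails the run):
1. all spacers lie in the blue bin, released (x of spacer0 in the frame of bin between -0.081 and 0.081 m and y of spacer0 in the frame of bin between -0.061 and 0.061 m and z of each of spacer0, spacer1, spacer2, spacer3 in the frame of bin below 0.055 m and contact force between each of spacer0, spacer1, spacer2, spacer3 and the fingers below 0.1 N and linear speed of each of spacer0, spacer1, spacer2, spacer3 below 0.05 m/s and x of spacer1 in the frame of bin between -0.081 and 0.081 m and y of spacer1 in the frame of bin between -0.061 and 0.061 m and x of spacer2 in the frame of bin between -0.081 and 0.081 m and y of spacer2 in the frame of bin between -0.061 and 0.061 m and x of spacer3 in the frame of bin between -0.081 and 0.081 m and y of spacer3 in the frame of bin between -0.061 and 0.061 m), for 0.2 s.
2. the small weight stands alone, released and upright, within 12 mm of the pan's centre, for 1.5 s (horizontal distance between weight_small and pan_mark below 0.012 m and value of joint pan above 0.001 m and angle between weight_small's own z axis and vertical below 0.1 rad and z of weight_small in the frame of pan_mark below 0.004 m and contact force between each of weight_small, scale and the fingers below 0.1 N and linear speed of weight_small below 0.02 m/s and horizontal distance between weight_large and pan_mark above 0.1 m), for 1.5 s.
3. then the large weight stands alone, released and upright, within 12 mm of the pan's centre, for 1.5 s (horizontal distance between weight_large and pan_mark below 0.012 m and value of joint pan above 0.001 m and angle between weight_large's own z axis and vertical below 0.1 rad and z of weight_large in the frame of pan_mark below 0.004 m and contact force between each of weight_large, scale and the fingers below 0.1 N and linear speed of weight_large below 0.02 m/s and horizontal distance between weight_small and pan_mark above 0.1 m), for 1.5 s.
At the end, for the whole second after the job is handed in: Every spacer's middle is within the bin's inner walls and under 55 mm above its underside; each weight stands upright (within 0.1 rad) and still on its own mat, its centre within 32 mm of the mat's centre along each of the mat's sides; the pan is up (sunk less than 1 mm); all released (all of step 1 and x of weight_small in the frame of mat_small between -0.032 and 0.032 m and y of weight_small in the frame of mat_small between -0.032 and 0.032 m and angle between each of weight_small, weight_large's own z axis and vertical below 0.1 rad and z of weight_small in the frame of mat_small below 0.008 m and linear speed of each of weight_small, weight_large below 0.02 m/s and contact force between each of weight_small, weight_large and the fingers below 0.1 N and x of weight_large in the frame of mat_large between -0.032 and 0.032 m and y of weight_large in the frame of mat_large between -0.032 and 0.032 m and z of weight_large in the frame of mat_large below 0.008 m and value of joint pan below 0.001 m); the robot touches nothing.
It fails at once if the calculator is moved more than 30 mm (distance of calculator from where it was at the start of the episode above 0.03 m).
It fails at once if the screwdriver is moved more than 30 mm (distance of screwdriver from where it was at the start of the episode above 0.03 m).
It fails at once if the jar is moved more than 30 mm (distance of jar from where it was at the start of the episode above 0.03 m).
Of spacer0, spacer1, spacer2, spacer3 only 2 to 4 are there at a start; the rules pass over those that are not, and their reading is None.
At some moment in a run one of weight_small, weight_large may be knocked a few centimetres aside while the robot is not near it.
Once in a run the grip may slacken for a moment while it holds something.
It also fails if it takes over 210 s, if anything falls off the work surface, if the arm or the gripper's body presses on something with over 40 N, if the wrist force passes 120 N, or if a joint passes its speed limit or range.

### The arm

A 6-joint arm with a two-finger parallel gripper is mounted at the origin on the work surface. World frame = base frame: x ahead of the robot, y to its left, z up, the work surface at z = 0. Lengths are in m, angles in degrees, forces in N, time in s.
With the tool pointing down it reaches from about 0.4 to 0.825 m from the base axis. Payload 7 kg.
Tool frame: the origin (TCP) lies at the centre of the arm's flange, where the gripper is bolted on; the fingertips stand 178 mm ahead of it and the grasp point (between the pads) lies 159 mm ahead of it (ctrl.hold_point_z is the distance from the TCP to the grasp point, in m); z points along the fingers, y is the line along which they close (so a half turn about z gives the same grasp; the last joint's range is limited). The gripper opens to 88 mm and grips with 3 to 60 N. Pads are 19 mm wide; open, the fingers measure 130 mm over their backs; the gripper's body (78 mm by 193 mm) begins 47 mm behind the grasp point.
Start: joints at [-55.17, 20.546, 0.682, 0, -70.136, -16.507], TCP at [0.212, -0.641, 0.405] pointing down, gripper open.
Joint ranges: [-176.03, 176.03], [-82.01, 121.73], [-58.28, 71.71], [-173.87, 95.51], [-174.79, -0.11], [-173.66, 173.66]. Speed limits (degrees/s): [136.94, 136.94, 172.46, 180, 180, 180].

### API

Orientations are given as [roll, pitch, yaw] about the fixed x, y, z axes, in that order (R = Rz(yaw) Ry(pitch) Rx(roll)).
In Python, from plant import ctrl gives the robot as it stands.
- The arm moves only by the shell command python3 -m inch 'ROWS'. ROWS is JSON, one flat list of numbers, 7 for each row, row after row: the closure, from 0 (fully open) to 1 (shut), then the shift along the tool's x, y, z in mm, then the turn, a rotation vector about the tool's x, y, z in degrees. In form: [hand, x, y, z, wx, wy, wz, hand, x, y, z, wx, wy, wz, ...]. A call has 1 to 5 rows; each row is the pose to reach, as a shift and turn from the pose commanded when the call began, along the tool's axes at that moment; what a row does not reach only later rows make up. A row lasts 1/10 s, in which the tool goes at most 50 mm and 8.59 degrees, less where a joint would pass 70% of its speed; a pose out of reach is approached as far as the arm can. A call with a gripper value outside its range is refused whole. The fingers move at their own pace and stop on an object; the grip force is fixed at half the most. Time passes only in rows, so rows that repeat a pose let the fingers close. It gives the time, the measured TCP pose, the force, the opening and the grip force at its end, in the units of the state.
- ctrl.get_obs(): the state, without advancing time (a new reading comes with each control period).
- ctrl.snapshot(name): name is "side" or "top"; returns a dict with "frame" (480x640x3 uint8, red, green, blue), "K" (3x3 intrinsics, pixels), "R" (3x3) and "t" (3): a world point X has camera coordinates R X + t. Camera axes: x right, y down, z forward; pixel columns grow to the right and rows downward; lengths in m; the calibration is good to about 2 mm. A picture is of the moment at which its call begins. There is no depth.
- ctrl.close_job(): hands the job in; it is judged then, once.
Trained networks look in a picture, given as the dict that the camera call returned (one of the last four; its "shot" number tells which), for a name from the list of things; names that differ only in an ending like _2 or _b are one class to them, and where a whole thing is asked for, a point or a joint stands for the part that bears it (a point fixed in the world has none). Each returns a list of dicts, best first, with "p" (0 to 1); they miss things now and then, are a little off and sometimes report something else, mostly with a low value. They report only what shows in the picture. A call takes as long as a camera call. They do not tell look-alikes from the thing itself.
- ctrl.recognise(picture, thing): "location" ([x, y, z] in m, in world coordinates, good to about 4 mm: the middle of the surface that is visible of it).
- ctrl.trace(picture, thing): "pixels" (480x640 bool, what is visible of it).
- ctrl.mark_of(picture, thing): "location" ([x, y, z] in m, in world coordinates, good to about 4 mm: a listed point, or the origin of a listed thing).
The state is a dict: "clock": time; "joint_pos": joint angles; "qvel": joint speeds; "tau": joint torques, N m; "tool_pos": TCP position; "orientation": TCP orientation; "force": force on the tool from outside, world axes, zero at the start; "moment": the same for the moment, N m; "opening": finger opening in m; "gripper_force": force on a finger pad.
Only numpy, scipy, OpenCV 4.12 (cv2) and the standard library are available. Lean on these libraries where they do the work, as an engineer would, in place of code of your own. Each camera call takes 0.05 s, during which the arm holds its last target. There are 200 camera calls.

## Working session

There is one attempt and no reset: what is moved stays moved. The work goes in short steps, Python scripts to look and compute and a shell command to move; the robot and the scene stay as the last step left them, time stands still between calls to the robot, and variables do not carry over. Pictures are saved under pics/ and viewed, at most 14 in all, crops included, and the job is handed in when it is done.

```bash
ls; mkdir -p pics; cat > h.py <<'E'
from plant import ctrl
import numpy as np, cv2
from scipy.spatial.transform import Rotation as Ro
def snap(n,f=None):
    s=ctrl.snapshot(n)
    if f: cv2.imwrite('pics/'+f,s['frame'][:,:,::-1])
    return s
def px(s,X):
    c=s['K']@(s['R']@np.array(X)+s['t']); return c[:2]/c[2]
def ray(s,p,z):
    d=s['R'].T@np.linalg.inv(s['K'])@np.array([p[0],p[1],1.]); o=-s['R'].T@s['t']
    return o+d*(z-o[2])/d[2]
E
python3 - <<'E'
from h import *
print(ctrl.get_obs())
for n in('top','side'):
    s=snap(n,n+'0.png'); print(n,-s['R'].T@s['t'])
    for t in ['scale','pan_mark','bin','mat_small','mat_large','weight_small','weight_large','calculator','screwdriver','jar','spacer0']:
        for f in (ctrl.mark_of,):
            print(t,[(np.round(r['location'],3).tolist(),round(r['p'],2),px(s,r['location']).astype(int).tolist()) for r in f(s,t)[:6]])
E
```

```text
pics
{'clock': 0.0, 'joint_pos': array([-5.51710567e+01,  2.05914748e+01,  6.31253735e-01, -1.90953247e-02,
       -7.01354827e+01, -1.65083784e+01]), 'qvel': array([ 0.07870064, -0.00434527, -0.04995803, -0.05280999, -0.0199706 ,
        0.04309224]), 'tau': array([ 2.59520284e-04, -5.82711554e+01,  2.93058801e+01,  6.99719220e+00,
        7.02770718e-03, -1.38980645e-04]), 'tool_pos': array([ 0.21211885, -0.640587  ,  0.40370607]), 'orientation': array([ 1.79903140e+02, -9.98661485e-03, -1.61685930e+02]), 'force': array([ 0.12548081,  1.24038546, -0.5108051 ]), 'moment': array([-0.01383071,  0.03981811, -0.00839573]), 'gripper_force': 0.0, 'opening': 0.08768127028690464}
top [0.42912528 0.02317193 0.82980738]
scale [([0.557, -0.026, 0.007], 0.76, [349, 264])]
pan_mark [([0.558, -0.023, 0.057], 0.84, [349, 259])]
bin [([0.503, 0.276, -0.0], 0.74, [185, 286]), ([0.682, 0.332, -0.003], 0.37, [166, 192])]
mat_small [([0.45, -0.299, -0.002], 0.73, [497, 330])]
mat_large [([0.614, -0.258, -0.004], 0.74, [471, 241]), ([0.438, -0.29, 0.003], 0.52, [493, 336]), ([0.682, 0.329, 0.0], 0.49, [
[... 791 characters left out ...]
 [([0.504, 0.275, -0.002], 0.86, [346, 390])]
mat_small [([0.45, -0.297, 0.001], 0.91, [432, 184])]
mat_large [([0.617, -0.265, 0.004], 0.71, [354, 180])]
weight_small [([0.439, -0.289, 0.001], 0.78, [436, 187]), ([0.625, -0.028, 0.052], 0.41, [321, 222])]
weight_large [([0.605, -0.265, 0.004], 0.77, [359, 181])]
calculator [([0.772, -0.117, -0.0], 0.74, [264, 208])]
screwdriver []
jar [([0.689, 0.326, 0.002], 0.6, [207, 388])]
spacer0 [([0.566, 0.039, 0.057], 0.84, [344, 247]), ([0.556, -0.09, 0.05], 0.83, [365, 210]), ([0.625, -0.029, 0.052], 0.76, [321, 222]), ([0.648, 0.119, 0.035], 0.64, [283, 280]), ([0.732, -0.236, 0.036], 0.59, [300, 167]), ([0.496, -0.025, 0.052], 0.56, [391, 234])]
```

View pics/top0.png

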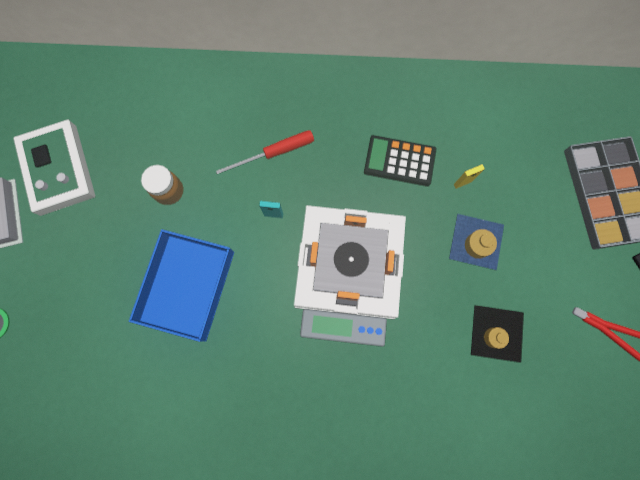

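View pics/side0.png

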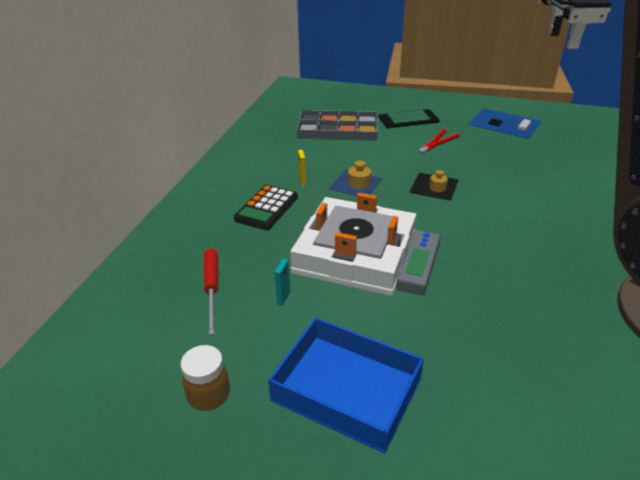

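Both pictures show the scale at top (350,260), with four orange spacers around the pan at top (355,219), (313,253), (391,262) and (348,297). The look-alikes are the turquoise plate (271,207), the yellow plate (468,177), the calculator's and tray's orange patches, and the grey or white box (55,167), which could be taken for the scale. The blue fabric mat (477,242) has the large weight on it and the black mat (497,333) the small one. I choose the four orange plates in the gaps and will check them in a crop.

```bash
python3 - <<'E'
from h import *
s=snap('top'); f=s['frame'].astype(int)
cv2.imwrite('pics/crop1.png',cv2.resize(s['frame'][195:350,280:430,::-1],None,fx=3.8,fy=3.8,interpolation=cv2.INTER_CUBIC))
def rect(m,z):
    c=max(cv2.findContours(m.astype(np.uint8),0,1)[0],key=cv2.contourArea)
    P=np.array([ray(s,p[0],z)[:2] for p in c],np.float32)*1000
    return cv2.minAreaRect(P)
g=f.max(2)-f.min(2); v=f.mean(2)
m=(g<22)&(v>90)&(v<185); m[:205]=0;m[315:]=0;m[:,:300]=0;m[:,405:]=0
m=cv2.morphologyEx(m.astype(np.uint8),cv2.MORPH_OPEN,np.ones((5,5)))
print('pan',rect(m,.057))
m=(g<30)&(v>185); m[:200]=0;m[320:]=0;m[:,:290]=0;m[:,412:]=0
print('housing',rect(m,.05))
b=(f[:,:,2]>f[:,:,0]+60)&(f[:,:,2]>f[:,:,1]+40); b[:,:120]=0;b[:,250:]=0;b[:220]=0
print('bin',rect(b,.04))
w=(f[250:270,340:362].min(2)>190); yy,xx=np.nonzero(w); print('dot',xx.mean()+340,yy.mean()+250,ray(s,[xx.mean()+340,yy.mean()+250],.057),len(xx))
o=(f[:,:,0]>150)&(f[:,:,0]>f[:,:,2]+100)&(f[:,:,1]<160)
for n,(a,c) in dict(s0=(355,219),s1=(313,253),s2=(348,297),s3=(391,262)).items():
    q=np.zeros_like(o);q[c-16:c+16,a-14:a+14]=o[c-16:c+16,a-14:a+14]
    print(n,q.sum(),rect(q,.087))
E
```

```text
pan ((557.635986328125, -25.425918579101562), (121.03936767578125, 121.94956970214844), 86.22671508789062)
housing ((558.2381591796875, -25.58453369140625), (183.613037109375, 184.96861267089844), 86.15848541259766)
bin ((502.7078552246094, 268.96221923828125), (140.34104919433594, 170.724853515625), 77.48626708984375)
dot 350.75 258.6666666666667 [ 0.55903493 -0.02526634  0.057     ] 12
s0 104 ((622.9036865234375, -29.313453674316406), (33.2996940612793, 8.976022720336914), 86.0877456665039)
s1 103 ((561.7581787109375, 39.25806427001953), (8.733631134033203, 33.34458541870117), 86.47649383544922)
s2 90 ((493.53466796875, -20.53267478942871), (33.280391693115234, 9.075587272644043), 86.30914306640625)
s3 58 ((555.6270141601562, -89.55245208740234), (7.211974620819092, 29.635841369628906), 84.56002044677734)
```

View pics/crop1.png

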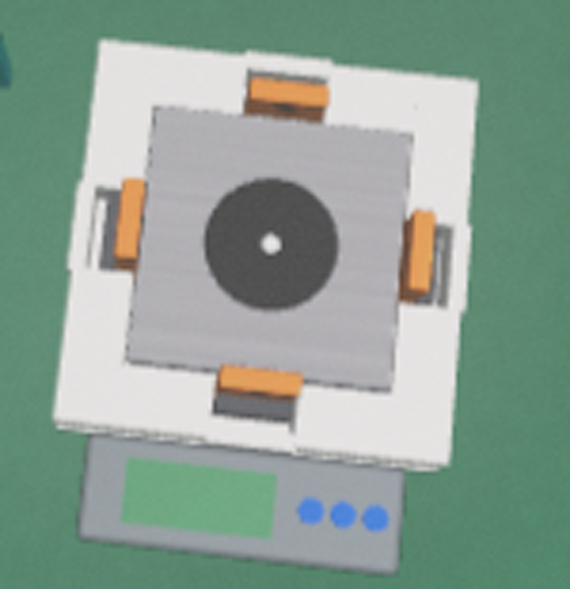

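The crop confirms four orange plates against the pan sides. The scale centre is (0.558, -0.0255) with yaw -3.8°, and the gaps agree with the measured plates to 2 mm. I'll use one tool yaw of -93.8° throughout, with the fingers closing along the scale's x.

```bash
cat >> h.py <<'E'
def d(x,y,z,yaw=-93.8):
    """z = grasp point height, m; prints mm shift in tool axes + turn"""
    o=ctrl.get_obs(); R=Ro.from_euler('xyz',o['orientation'],degrees=True)
    T=Ro.from_euler('xyz',[180,0,yaw],degrees=True)
    p=np.array([x,y,z+.159])
    print('shift',np.round(R.inv().apply(p-o['tool_pos'])*1000,1),'turn',np.round((R.inv()*T).as_rotvec(degrees=True),2),'t',round(o['clock'],2),'open',round(o['opening'],4),'gf',round(o['gripper_force'],1),'gp',np.round(o['tool_pos']-[0,0,.159],4),'F',np.round(o['force'],1))
E
python3 -c "
from h import *
d(.5537,-.0904,.171)"
```

```text
shift [-497.2  415.1   74.7] turn [  0.     0.   -67.88] t 1.25 open 0.0876 gf 0.0 gp [ 0.2122 -0.6408  0.2457] F [-0.3 -0.6 -0.1]
```

```bash
python3 -m inch '[0,-40,32,0,0,0,-8, 0,-75,62,0,0,0,-16, 0,-110,92,0,0,0,-24, 0,-145,122,0,0,0,-32, 0,-180,150,0,0,0,-40]'; python3 -c "
from h import *
d(.5537,-.0904,.171)"
```

```text
clock: 1.75
tool_pos: [0.3364, -0.4401, 0.4049]
orientation: [-180.0, -0.0, -121.4]
force: [-0.1, -1.3, 0.3]
opening: 0.0875
gripper_force: 0.0
shift [-411.7   -3.6   74.9] turn [-3.000e-02 -1.000e-02 -2.755e+01] t 1.75 open 0.0875 gf 0.0 gp [ 0.3364 -0.4401  0.2459] F [-0.1 -1.3  0.3]
```

```bash
python3 -m inch '[0,-45,0,0,0,0,-7, 0,-90,0,0,0,0,-14, 0,-135,-1,0,0,0,-21, 0,-180,-2,0,0,0,-27.5, 0,-220,-2,0,0,0,-27.5]'; python3 -c "
from h import *
d(.5537,-.0904,.171)"
```

```text
clock: 2.25
tool_pos: [0.4539, -0.2537, 0.4051]
orientation: [-179.9, -0.0, -93.9]
force: [1.3, -0.8, 0.0]
opening: 0.0876
gripper_force: 0.0
shift [-169.8  -88.3   75.1] turn [-0.06 -0.01 -0.12] t 2.25 open 0.0876 gf 0.0 gp [ 0.4539 -0.2537  0.2461] F [ 1.3 -0.8  0. ]
```

```bash
python3 -m inch '[0.2,-40,-20,15,0,0,0, 0.2,-80,-45,35,0,0,0, 0.2,-125,-68,55,0,0,0, 0.2,-170,-88,75,0,0,0, 0.2,-170,-88,75,0,0,0]'; python3 -c "
from h import *
d(.5537,-.0904,.080)
snap('side','a.png')"
```

```text
clock: 2.75
tool_pos: [0.5546, -0.089, 0.3274]
orientation: [179.9, -0.0, -94.0]
force: [0.1, -0.2, 0.2]
opening: 0.0705
gripper_force: 0.0
shift [ 1.4  0.6 88.4] turn [ 0.14 -0.01 -0.2 ] t 2.75 open 0.0705 gf 0.0 gp [ 0.5546 -0.089   0.1684] F [ 0.1 -0.2  0.2]
```

View pics/a.png

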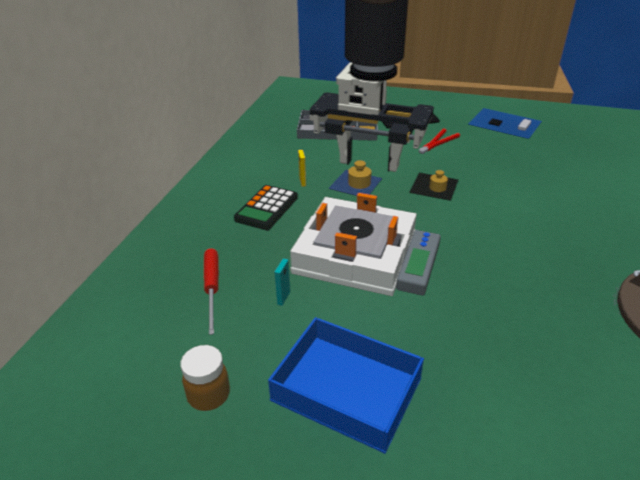

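The gripper is above spacer3 (side, about 367,202), with its fingers straddling along scale x. Next I descend, close and lift.

```bash
python3 -m inch '[0.2,1,0,30,0,0,0, 0.2,1,0,60,0,0,0, 0.2,1,0,80,0,0,0, 0.2,1,0,88,0,0,0, 0.2,1,0,88,0,0,0]'; python3 -m inch '[1,0,0,0,0,0,0, 1,0,0,0,0,0,0, 1,0,0,0,0,0,0, 1,0,0,0,0,0,0,1,0,0,0,0,0,0]';  python3 -m inch '[1,0,0,0,0,0,0, 1,0,0,-10,0,0,0, 1,0,0,-30,0,0,0, 1,0,0,-60,0,0,0,1,0,0,-95,0,0,0]'; python3 -c "
from h import *
d(.5623,.0394,.171)"
```

```text
clock: 3.3
tool_pos: [0.5529, -0.0942, 0.2413]
orientation: [179.9, -0.0, -94.2]
force: [-0.1, 0.5, 0.1]
opening: 0.07
gripper_force: 0.0
clock: 3.8
tool_pos: [0.5537, -0.0934, 0.2424]
orientation: [-179.9, 0.0, -94.2]
force: [3.4, -0.1, -1.1]
opening: 0.036
gripper_force: 26.9
clock: 4.3
tool_pos: [0.5524, -0.0935, 0.3371]
orientation: [179.8, -0.0, -94.2]
force: [0.8, 0.1, -0.4]
opening: 0.0361
gripper_force: 29.9
shift [-133.3   -0.2    7.1] turn [ 0.19 -0.03 -0.38] t 4.3 open 0.0361 gf 29.9 gp [ 0.5524 -0.0935  0.1781] F [ 0.8  0.1 -0.4]
```

```bash
python3 -m inch '[1,-30,0,0,0,0,0, 1,-80,0,0,0,0,0, 1,-130,0,0,0,0,0, 1,-180,0,0,0,0,0,1,-225,0,0,0,0,0]';python3 -c "
from h import *
d(.5112,.309,.171)"
```

```text
clock: 4.8
tool_pos: [0.569, 0.1329, 0.3373]
orientation: [180.0, -0.0, -94.2]
force: [1.4, -0.3, 0.1]
opening: 0.036
gripper_force: 29.9
shift [-171.4   70.4    7.3] turn [ 0.03 -0.01 -0.37] t 4.8 open 0.036 gf 29.9 gp [0.569  0.1329 0.1783] F [ 1.4 -0.3  0.1]
```

```bash
python3 -m inch '[1,-42,17,0,0,0,0, 1,-87,35,0,0,0,0, 1,-130,54,0,0,0,0, 1,-170,70,5,0,0,0,1,-170,70,5,0,0,0]';python3 -m inch '[1,0,0,0,0,0,0,1,0,0,30,0,0,0, 1,0,0,60,0,0,0, 1,0,0,90,0,0,0, 1,0,0,94,0,0,0]'; python3 -c "
from h import *
d(.5112,.309,.076)"
```

```text
clock: 5.3
tool_pos: [0.5104, 0.3095, 0.3315]
orientation: [180.0, -0.0, -93.9]
force: [0.1, -0.1, 0.4]
opening: 0.0358
gripper_force: 29.9
clock: 5.8
tool_pos: [0.5114, 0.3032, 0.2346]
orientation: [179.7, -0.3, -94.3]
force: [-0.3, -1.4, 0.4]
opening: 0.0357
gripper_force: 29.9
shift [-5.7  0.6 -0.5] turn [ 0.26 -0.27 -0.51] t 5.8 open 0.0357 gf 29.9 gp [0.5114 0.3032 0.0756] F [-0.3 -1.4  0.4]
```

```bash
python3 -m inch '[0.25,0,0,0,0,0,0,0.25,0,0,0,0,0,0, 0.25,0,0,0,0,0,0, 0.25,0,0,-20,0,0,0, 0.25,0,0,-60,0,0,0]';python3 -m inch '[0.25,0,0,-35,0,0,0,0.25,45,-15,-35,0,0,0,0.25,90,-32,-35,0,0,0, 0.25,135,-44,-35,0,0,0, 0.25,180,-55,-35,0,0,0]'; python3 -c "
from h import *
d(.5623,.0394,.171)
s=snap('top','b.png')"
```

```text
clock: 6.3
tool_pos: [0.5115, 0.3049, 0.2968]
orientation: [179.8, -0.2, -94.2]
force: [0.5, 0.5, 0.7]
opening: 0.0648
gripper_force: 0.0
clock: 6.8
tool_pos: [0.5541, 0.1205, 0.3344]
orientation: [-179.9, 0.1, -94.1]
force: [1.5, 0.3, -0.6]
opening: 0.0654
gripper_force: 0.0
shift [ 80.3 -14.1   4.3] turn [-0.13  0.08 -0.33] t 6.8 open 0.0654 gf 0.0 gp [0.5541 0.1205 0.1754] F [ 1.5  0.3 -0.6]
```

View pics/b.png

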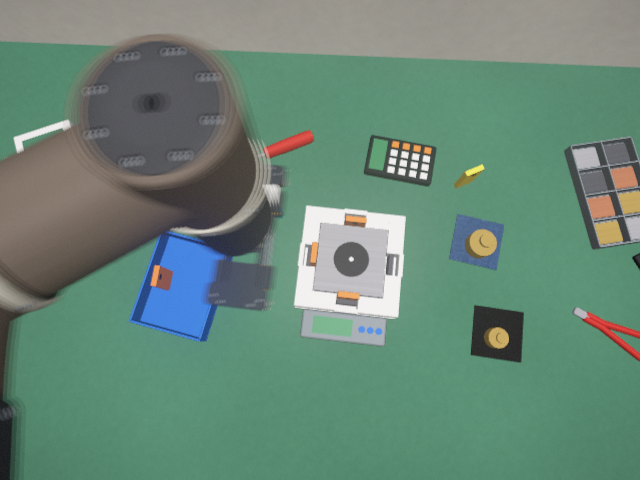

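Spacer3 is in the bin, standing at about (161,278). Spacer1 is next.

```bash
python3 -m inch '[0.25,40,-7,0,0,0,0,0.25,80,-14,0,0,0,0,0.25,80,-14,30,0,0,0, 0.25,80,-14,60,0,0,0, 0.25,80,-14,80,0,0,0]'; python3 -c "
from h import *
d(.5623,.0394,.080)"
```

```text
clock: 7.35
tool_pos: [0.5618, 0.0406, 0.2524]
orientation: [-180.0, 0.0, -94.3]
force: [0.5, -0.3, 0.4]
opening: 0.0652
gripper_force: 0.0
shift [ 1.1 -0.6 13.4] turn [-0.04  0.04 -0.45] t 7.35 open 0.0652 gf 0.0 gp [0.5618 0.0406 0.0934] F [ 0.5 -0.3  0.4]
```

```bash
python3 -m inch '[0.25,0,0,10,0,0,0,1,0,0,10,0,0,0,1,0,0,10,0,0,0, 1,0,0,10,0,0,0, 1,0,0,10,0,0,0]';python3 -m inch '[1,0,0,0,0,0,0, 1,0,0,-10,0,0,0, 1,0,0,-30,0,0,0, 1,0,0,-60,0,0,0,1,0,0,-95,0,0,0]';python3 -m inch '[1,-20,6,0,0,0,0, 1,-60,19,0,0,0,0, 1,-105,34,0,0,0,0, 1,-150,48,0,0,0,0,1,-190,60,0,0,0,0]'; python3 -c "
from h import *
d(.5047,.2798,.171)"
```

```text
clock: 7.85
tool_pos: [0.5624, 0.0415, 0.2438]
orientation: [-179.9, 0.0, -94.2]
force: [-0.7, 0.3, 1.3]
opening: 0.0393
gripper_force: 0.9
clock: 8.35
tool_pos: [0.5614, 0.0411, 0.3384]
orientation: [179.9, -0.1, -94.2]
force: [1.3, 0.3, -0.4]
opening: 0.0358
gripper_force: 29.9
clock: 8.85
tool_pos: [0.515, 0.2367, 0.3386]
orientation: [-180.0, 0.0, -94.2]
force: [1.1, -0.7, 1.0]
opening: 0.0359
gripper_force: 29.9
shift [-42.3  13.4   8.6] turn [-0.    0.01 -0.37] t 8.85 open 0.0359 gf 29.9 gp [0.515  0.2367 0.1796] F [ 1.1 -0.7  1. ]
```

```bash
python3 -m inch '[1,-42,13,0,0,0,0,1,-42,13,20,0,0,0,1,-42,13,60,0,0,0, 1,-42,13,95,0,0,0, 1,-42,13,101,0,0,0]';python3 -m inch '[1,0,0,0,0,0,0,0.25,0,0,0,0,0,0,0.25,0,0,0,0,0,0, 0.25,0,0,0,0,0,0, 0.25,0,0,-30,0,0,0]';python3 -m inch '[0.5,0,0,-40,0,0,0, 0.7,20,-8,-65,0,0,0, 0.7,60,-28,-65,0,0,0, 0.7,105,-48,-65,0,0,0,0.7,150,-70,-65,0,0,0]'; python3 -c "
from h import *
d(.6229,-.0298,.171)"
```

```text
clock: 9.35
tool_pos: [0.5046, 0.2768, 0.2334]
orientation: [179.7, -0.3, -94.2]
force: [0.0, -0.2, 0.3]
opening: 0.0357
gripper_force: 29.9
clock: 9.85
tool_pos: [0.5052, 0.277, 0.2646]
orientation: [179.8, -0.2, -94.2]
force: [0.1, 0.5, -0.9]
opening: 0.0617
gripper_force: 0.0
clock: 10.35
tool_pos: [0.5651, 0.122, 0.3333]
orientation: [-179.9, 0.1, -94.1]
force: [1.2, 0.2, 0.0]
opening: 0.0314
gripper_force: 0.0
shift [147.3 -68.5   3.2] turn [-0.12  0.08 -0.3 ] t 10.35 open 0.0314 gf 0.0 gp [0.5651 0.122  0.1743] F [1.2 0.2 0. ]
```

```bash
python3 -m inch '[0.6,40,-18,0,0,0,0,0.6,85,-38,0,0,0,0,0.6,125,-58,0,0,0,0, 0.6,147,-68,10,0,0,0, 0.6,147,-68,40,0,0,0]'; python3 -c "
from h import *
d(.6229,-.0298,.080)"
```

```text
clock: 10.85
tool_pos: [0.6241, -0.0313, 0.2949]
orientation: [-179.6, 0.1, -94.4]
force: [0.4, 0.3, -0.3]
opening: 0.035
gripper_force: 0.0
shift [-1.4  1.7 55.8] turn [-0.4   0.06 -0.55] t 10.85 open 0.035 gf 0.0 gp [ 0.6241 -0.0313  0.1359] F [ 0.4  0.3 -0.3]
```

```bash
python3 -m inch '[0.6,-1,1,30,0,0,0,0.6,-1,1,52,0,0,0,0.6,-1,1,54,0,0,0, 1,-1,1,54,0,0,0, 1,-1,1,54,0,0,0]';python3 -m inch '[1,0,0,0,0,0,0,1,0,0,0,0,0,0, 1,0,0,0,0,0,0, 1,0,0,-10,0,0,0, 1,0,0,-45,0,0,0]';python3 -m inch '[1,0,0,-50,0,0,0, 1,-35,14,-50,0,0,0, 1,-75,31,-50,0,0,0, 1,-120,49,-50,0,0,0,1,-160,65,-50,0,0,0]'; python3 -c "
from h import *
d(.5375,.2336,.171)"
```

```text
clock: 11.35
tool_pos: [0.6218, -0.027, 0.2394]
orientation: [-179.9, 0.0, -94.2]
force: [0.6, 0.1, -0.0]
opening: 0.024
gripper_force: 0.0
clock: 11.85
tool_pos: [0.6232, -0.0267, 0.2815]
orientation: [-179.8, 0.0, -94.2]
force: [9.9, -0.3, -3.5]
opening: 0.0101
gripper_force: 30.0
clock: 12.35
tool_pos: [0.5671, 0.1387, 0.3338]
orientation: [-179.9, 0.1, -94.2]
force: [0.9, 0.6, 0.1]
opening: 0.0098
gripper_force: 30.0
shift [-92.5  36.4   3.9] turn [-0.08  0.07 -0.39] t 12.35 open 0.0098 gf 30.0 gp [0.5671 0.1387 0.1748] F [0.9 0.6 0.1]
```

```bash
python3 -m inch '[1,-45,18,0,0,0,0,1,-92,36,0,0,0,0,1,-92,36,40,0,0,0, 1,-92,36,80,0,0,0, 1,-92,36,97,0,0,0]';python3 -m inch '[1,0,0,0,0,0,0,0.7,0,0,0,0,0,0,0.7,0,0,0,0,0,0, 0.7,0,0,0,0,0,0, 0.7,0,0,-30,0,0,0]';python3 -m inch '[0.6,0,0,-40,0,0,0, 0.6,20,2,-65,0,0,0, 0.6,60,6,-65,0,0,0, 0.6,105,11,-65,0,0,0,0.6,150,15,-65,0,0,0]'; python3 -c "
from h import *
d(.4931,-.0212,.171)"
```

```text
clock: 12.85
tool_pos: [0.5373, 0.2316, 0.2331]
orientation: [179.8, -0.1, -94.1]
force: [-0.7, -0.5, -0.5]
opening: 0.0101
gripper_force: 30.0
clock: 13.35
tool_pos: [0.5378, 0.2307, 0.2637]
orientation: [179.8, -0.2, -94.2]
force: [0.3, 0.4, 0.1]
opening: 0.026
gripper_force: 0.0
clock: 13.85
tool_pos: [0.5123, 0.0817, 0.3321]
orientation: [-179.9, 0.1, -94.1]
force: [0.5, -0.5, -0.0]
opening: 0.0351
gripper_force: 0.0
shift [104.   11.8   1.9] turn [-0.13  0.09 -0.33] t 13.85 open 0.0351 gf 0.0 gp [0.5123 0.0817 0.1731] F [ 0.5 -0.5 -0. ]
```

```bash
python3 -m inch '[0.6,45,5,0,0,0,0,0.6,90,10,0,0,0,0,0.6,104,12,0,0,0,0, 0.6,104,12,10,0,0,0, 0.6,104,12,45,0,0,0]'; python3 -c "
from h import *
d(.4931,-.0212,.080)
s=snap('top')
w=s['frame'][225:345,90:250,::-1]
v=snap('side')['frame'][200:440,230:450,::-1]
o=np.zeros((480,640*2-500,3),np.uint8); o[:360,:480]=0
a=cv2.resize(w,(400,300)); b=cv2.resize(v,(396,432))
o=np.zeros((432,796,3),np.uint8); o[:300,:400]=a; o[:,400:]=b
cv2.imwrite('pics/c.png',o)"
```

```text
clock: 14.35
tool_pos: [0.4951, -0.0196, 0.2886]
orientation: [-179.5, 0.2, -94.2]
force: [1.5, 1.0, -0.7]
opening: 0.0347
gripper_force: 0.0
shift [ 1.9  2.3 49.6] turn [-0.49  0.17 -0.41] t 14.35 open 0.0347 gf 0.0 gp [ 0.4951 -0.0196  0.1296] F [ 1.5  1.  -0.7]
```

View pics/c.png

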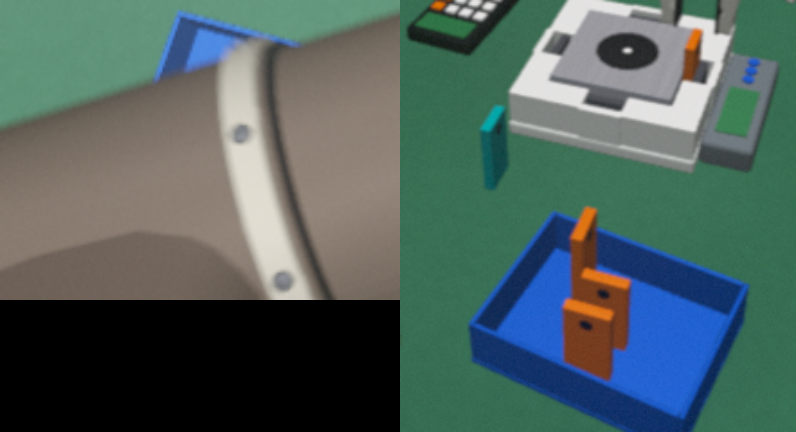

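The crop shows all three spacers standing in the bin, with room for the fourth at the -x side. Now spacer2.

```bash
python3 -m inch '[0.6,1,2,30,0,0,0,0.6,1,2,46,0,0,0,0.6,1,2,48,0,0,0, 1,1,2,48,0,0,0, 1,1,2,48,0,0,0]';python3 -m inch '[1,0,0,0,0,0,0,1,0,0,0,0,0,0, 1,0,0,0,0,0,0, 1,0,0,-10,0,0,0, 1,0,0,-45,0,0,0]';python3 -m inch '[1,0,0,-50,0,0,0, 1,-35,7,-50,0,0,0, 1,-75,16,-50,0,0,0, 1,-120,26,-50,0,0,0,1,-160,35,-50,0,0,0]'; python3 -c "
from h import *
d(.4555,.2518,.171)"
```

```text
clock: 14.95
tool_pos: [0.4921, -0.0201, 0.2389]
orientation: [-179.9, 0.0, -94.1]
force: [0.8, 0.3, -0.1]
opening: 0.0241
gripper_force: 0.0
clock: 15.45
tool_pos: [0.4908, -0.0208, 0.2813]
orientation: [179.8, -0.1, -94.2]
force: [1.4, 0.5, 0.6]
opening: 0.0099
gripper_force: 30.0
clock: 15.95
tool_pos: [0.4669, 0.1425, 0.3334]
orientation: [180.0, -0.0, -94.2]
force: [0.9, -0.2, 0.2]
opening: 0.0098
gripper_force: 30.0
shift [-108.1   19.4    3.4] turn [ 0.04 -0.01 -0.42] t 15.95 open 0.0098 gf 30.0 gp [0.4669 0.1425 0.1744] F [ 0.9 -0.2  0.2]
```

```bash
python3 -m inch '[1,-45,9,0,0,0,0,1,-90,17,0,0,0,0,1,-108,19,35,0,0,0, 1,-108,19,75,0,0,0, 1,-108,19,97,0,0,0]';python3 -m inch '[1,0,0,0,0,0,0,0.7,0,0,0,0,0,0,0.7,0,0,0,0,0,0, 0.7,0,0,0,0,0,0, 0.7,0,0,-30,0,0,0]';python3 -m inch '[0.6,0,0,-40,0,0,0, 0.4,20,0,-75,0,0,0, 0.2,60,0,-105,0,0,0, 0.2,105,0,-105,0,0,0,0.2,150,0,-105,0,0,0]';python3 -m inch '[0.2,45,0,0,0,0,0, 0.2,90,0,0,0,0,0, 0.2,135,0,0,0,0,0, 0.2,180,0,0,0,0,0,0.2,210,0,0,0,0,0]'; python3 - <<'E'
from h import *
s=snap('side','d.png'); t=snap('top')
for q in (s,t):
  for n in ['weight_small','weight_large','mat_small','mat_large']:
    print(n,[(np.round(r['location'],3).tolist(),round(r['p'],2)) for r in ctrl.mark_of(q,n)[:3]])
d(.44,-.29,.171)
E
```

```text
clock: 16.45
tool_pos: [0.4554, 0.2502, 0.2333]
orientation: [179.8, -0.2, -94.1]
force: [-1.0, -1.1, -1.0]
opening: 0.0095
gripper_force: 30.0
clock: 16.95
tool_pos: [0.4561, 0.2495, 0.2642]
orientation: [179.8, -0.2, -94.2]
force: [0.4, 0.4, 0.6]
opening: 0.0259
gripper_force: 0.0
clock: 17.45
tool_pos: [0.4456, 0.0995, 0.3731]
orientation: [-179.8, 0.2, -94.1]
force: [1.2, -0.3, -0.5]
opening: 0.0606
gripper_force: 0.0
clock: 17.95
tool_pos: [0.4297, -0.1109, 0.372]
orientation: [-179.9, 0.0, -94.2]
force: [0.8, 0.6, 0.2]
opening: 0.0703
gripper_force: 0.0
weight_small [([0.442, -0.288, 0.004], 0.83)]
weight_large [([0.603, -0.268, 0.003], 0.65), ([0.501, 0.277, -0.001], 0.59)]
mat_small [([0.445, -0.299, 0.0], 0.8), ([0.512, 0.306, 0.044], 0.6)]
mat_large [([0.616, -0.266, 0.002], 0.7)]
weight_small []
weight_large [([0.607, -0.266, 0.001], 0.98)]
mat_small [([0.765, -0.116, -0.002], 0.33)]
mat_large [([0.614, -0.261, -0.002], 0.85)]
shift [181.2 -22.1  40.8] turn [-0.02  0.01 -0.29] t 18.45 open 0.0701 gf 0.0 gp [ 0.4309 -0.1077  0.2118] F [ 0.9 -0.1  0.4]
```

View pics/d.png

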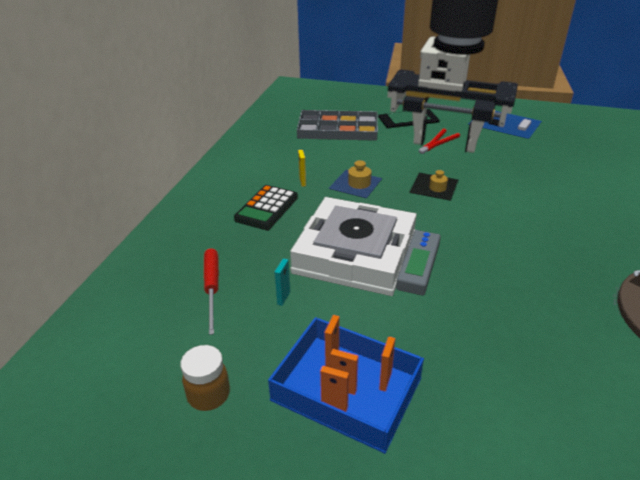

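All four spacers stand in the bin (side, 330–390, 340–390), the pan is clear, and both weights are on their mats: small (438,182), large (359,176). I'll refine the weight position by fitting its silhouette.

```bash
cat >> h.py <<'E'
from scipy.optimize import minimize
DIM=dict(weight_small=(.018,.024,.009,.040),weight_large=(.025,.030,.012,.052))
def fit(s,n,x0,z=.003):
    c=ctrl.trace(s,n)
    if not c: return None
    c=min(c,key=lambda r:np.linalg.norm(np.array(np.nonzero(r['pixels'])[::-1]).mean(1)-px(s,[*x0,.02])))
    m=c['pixels']; obs=np.array(np.nonzero(m)[::-1]).mean(1)
    R,h,r,H=DIM[n]; a=np.linspace(0,2*np.pi,40)
    def cen(x):
        im=np.zeros((480*4,640*4),np.uint8)
        for rr,z0,z1 in((R,0,h),(r*.6,h,H-.008),(r,H-.008,H)):
            P=np.array([px(s,[x[0]+rr*np.cos(t),x[1]+rr*np.sin(t),z+zz]) for t in a for zz in(z0,z1)])
            cv2.fillConvexPoly(im,cv2.convexHull(np.round((P+.5)*4).astype(np.int32)),1)
        mm=cv2.moments(im,True); return np.array([mm['m10'],mm['m01']])/mm['m00']/4-.5+.125, mm['m00']/16
    x=np.array(x0,float)
    for _ in range(5):
        e=obs-cen(x)[0]; J=np.column_stack([(px(s,[x[0]+.01*(i==0),x[1]+.01*(i==1),z+.02])-px(s,[*x,z+.02]))/.01 for i in(0,1)])
        x=x+np.linalg.solve(J,e)
    return np.round(x,4),int(m.sum()),int(cen(x)[1]),round(c['p'],2),obs
E
python3 - <<'E'
from h import *
s=snap('side'); t=snap('top')
print(fit(s,'weight_small',(.44,-.289)))
for q in(s,t): print(fit(q,'weight_large',(.606,-.266)))
E
```

```text
(array([ 0.4369, -0.2838]), 312, 326, 0.69, array([438.54807692, 181.85897436]))
(array([ 0.6046, -0.2606]), 518, 561, 0.83, array([359.72972973, 175.47104247]))
(array([ 0.6041, -0.2658]), 676, 751, 0.57, array([480.78698225, 243.96153846]))
```

```bash
python3 -m inch '[0.2,45,-5,15,0,0,0, 0.2,90,-10,30,0,0,0, 0.2,135,-15,45,0,0,0, 0.2,178,-20,70,0,0,0,0.2,178,-20,100,0,0,0]'; python3 - <<'E'
from h import *
d(.438,-.287,.025)
t=snap('top'); s=snap('side','e.png')
cv2.imwrite('pics/e.png',cv2.resize(s['frame'][80:240,330:530,::-1],None,fx=3,fy=3))
E
```

```text
clock: 19.2
tool_pos: [0.4382, -0.2915, 0.27]
orientation: [-179.9, -0.1, -94.4]
force: [0.1, 1.0, -0.2]
opening: 0.0701
gripper_force: 0.0
shift [-4.5  0.7 86. ] turn [-0.1  -0.07 -0.58] t 19.2 open 0.0701 gf 0.0 gp [ 0.4382 -0.2915  0.111 ] F [ 0.1  1.  -0.2]
```

View pics/e.png

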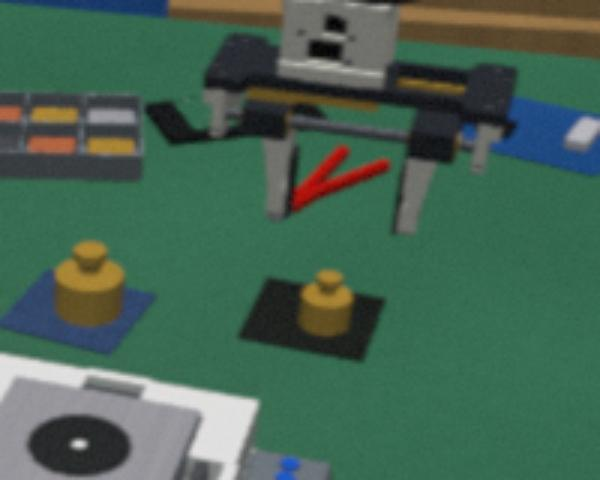

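The crop shows the gripper over the small weight (crop 327,300), fingers either side. Descending to grip.

```bash
python3 -m inch '[0.2,-3,0,20,0,0,0, 0.2,-4,1,50,0,0,0, 0.2,-4,1,75,0,0,0, 0.2,-4,1,86,0,0,0,0.2,-4,1,86,0,0,0]'; python3 -m inch '[0.2,0,0,0,0,0,0, 0.6,0,0,0,0,0,0,1,0,0,0,0,0,0, 1,0,0,0,0,0,0, 1,0,0,0,0,0,0]'; python3 -m inch '[1,0,0,0,0,0,0, 1,0,0,0,0,0,0,1,0,0,-5,0,0,0, 1,0,0,-20,0,0,0, 1,0,0,-40,0,0,0]'; python3 - <<'E'
from h import *
d(.558,-.0255,.081)
t=snap('top'); s=snap('side','e.png')
cv2.imwrite('pics/f.png',cv2.resize(s['frame'][80:240,330:530,::-1],None,fx=3,fy=3))
print(fit(s,'weight_small',(.438,-.287),.043))
E
```

```text
clock: 19.8
tool_pos: [0.4372, -0.2828, 0.1845]
orientation: [179.9, 0.0, -94.1]
force: [-0.4, 0.2, 0.7]
opening: 0.0704
gripper_force: 0.0
clock: 20.3
tool_pos: [0.4371, -0.2835, 0.1851]
orientation: [-180.0, -0.0, -94.2]
force: [1.0, -0.9, 0.1]
opening: 0.0439
gripper_force: 0.0
clock: 20.8
tool_pos: [0.4363, -0.2832, 0.2242]
orientation: [179.8, 0.0, -94.2]
force: [0.1, 0.2, -2.0]
opening: 0.0348
gripper_force: 30.0
shift [-266.  -102.4  -15.9] turn [ 0.18  0.04 -0.4 ] t 20.8 open 0.0348 gf 30.0 gp [ 0.4363 -0.2832  0.0652] F [ 0.1  0.2 -2. ]
(array([ 0.4372, -0.2915]), 297, 337, 0.57, array([441.07407407, 163.5993266 ]))
```

View pics/f.png

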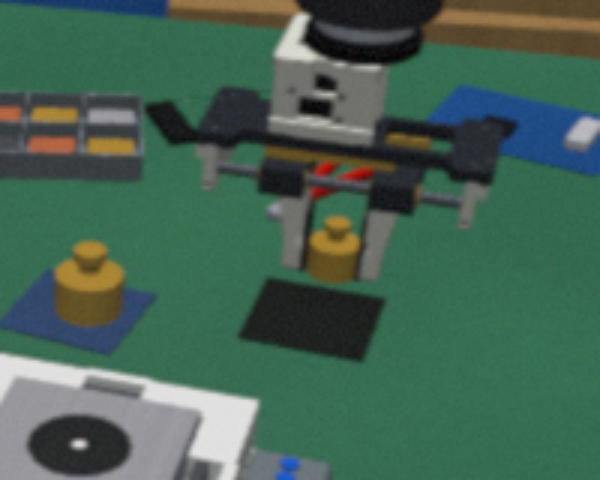

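```bash
python3 -m inch '[1,0,0,-25,0,0,0, 1,-25,-10,-60,0,0,0, 1,-65,-26,-75,0,0,0, 1,-110,-43,-75,0,0,0, 1,-155,-60,-75,0,0,0]'; python3 -m inch '[1,-40,-15,0,0,0,0, 1,-80,-30,0,0,0,0, 1,-115,-43,0,0,0,0, 1,-115,-43,20,0,0,0, 1,-115,-43,43,0,0,0]'; python3 - <<'E'
from h import *
d(.5585,-.0215,.081)
t=snap('top'); s=snap('side')
cv2.imwrite('pics/g.png',cv2.resize(s['frame'][130:290,270:470,::-1],None,fx=3,fy=3))
g=ctrl.get_obs()['tool_pos'][2]-.159-.023
print(fit(s,'weight_small',(.5585,-.0255),g)); print(g,px(s,[.5585,-.0255,g]),px(s,[.5585,-.0255,g+.04]))
E
```

```text
clock: 21.45
tool_pos: [0.5082, -0.1318, 0.2995]
orientation: [-180.0, 0.0, -94.3]
force: [1.4, -0.2, -1.8]
opening: 0.0351
gripper_force: 30.0
clock: 21.95
tool_pos: [0.5597, -0.0202, 0.2556]
orientation: [-180.0, 0.0, -94.1]
force: [0.2, -0.2, -3.0]
opening: 0.0347
gripper_force: 30.0
shift [ 1.4  1.1 15.6] turn [-0.01  0.02 -0.27] t 21.95 open 0.0347 gf 30.0 gp [ 0.5597 -0.0202  0.0966] F [ 0.2 -0.2 -3. ]
(array([ 0.5564, -0.0208]), 415, 487, 0.72, array([357.96144578, 215.45783133]))
0.07069446141862884 [357.04661359 220.63525175] [357.6940965  201.58670768]
```

View pics/g.png

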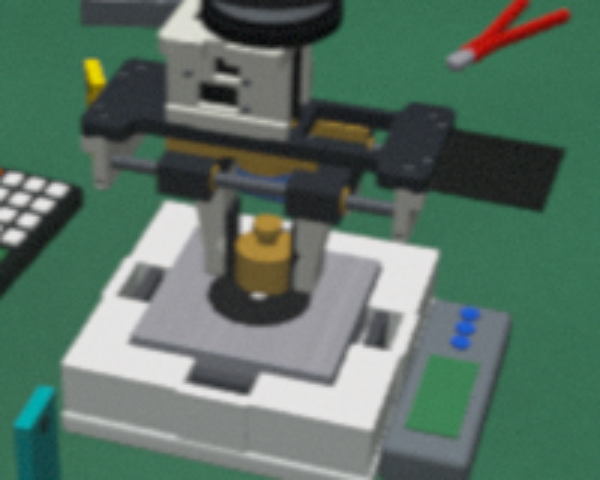

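The weight hangs upright over the disc, about 4 mm towards the camera (+y). I'll correct that, lower it and release.

```bash
python3 -m inch '[1,2,0,3,0,0,0, 1,4,1,8,0,0,0, 1,4,1,12,0,0,0, 1,4,1,14,0,0,0, 1,4,1,15,0,0,0]'; python3 -m inch '[1,0,0,0,0,0,0, 0.8,0,0,0,0,0,0,0.4,0,0,0,0,0,0, 0.2,0,0,0,0,0,0, 0.2,0,0,0,0,0,0]'; python3 -m inch '[0.2,0,0,-10,0,0,0, 0.2,0,0,-30,0,0,0,0.2,0,0,-60,0,0,0, 0.2,0,0,-90,0,0,0, 0.2,0,0,-110,0,0,0]'; python3 - <<'E'
from h import *
d(.5585,-.0255,.078)
t=snap('top'); s=snap('side')
cv2.imwrite('pics/g2.png',cv2.resize(s['frame'][130:290,270:470,::-1],None,fx=3,fy=3))
print(fit(s,'weight_small',(.5585,-.0255),.055),fit(t,'weight_small',(.5585,-.0255),.055))
for q in (s,t): print([(r['location'],r['p']) for r in ctrl.mark_of(q,'weight_small')[:2]])
print(fit(s,'weight_large',(.605,-.265)))
E
```

```text
clock: 22.6
tool_pos: [0.5581, -0.0257, 0.2417]
orientation: [-180.0, -0.0, -94.2]
force: [-0.3, 0.9, -1.7]
opening: 0.0348
gripper_force: 30.0
clock: 23.1
tool_pos: [0.5583, -0.0255, 0.242]
orientation: [-180.0, 0.0, -94.2]
force: [-0.5, 0.7, -0.1]
opening: 0.0537
gripper_force: 0.0
clock: 23.6
tool_pos: [0.5584, -0.0256, 0.3549]
orientation: [-179.8, 0.0, -94.2]
force: [1.3, 0.5, 0.3]
opening: 0.07
gripper_force: 0.0
shift [ -0.    0.3 117.9] turn [-0.17  0.03 -0.35] t 23.6 open 0.07 gf 0.0 gp [ 0.5584 -0.0256  0.1959] F [1.3 0.5 0.3]
(array([ 0.5566, -0.0282]), 428, 471, 0.68, array([358.55607477, 220.51635514])) (array([ 0.5592, -0.0327]), 212, 398, 0.61, array([355.63207547, 257.8254717 ]))
[([0.5565, -0.0307, 0.0557], 0.71)]
[([0.5591, -0.0324, 0.0565], 0.69)]
(array([ 0.6047, -0.261 ]), 517, 562, 0.68, array([359.67698259, 175.3868472 ]))
```

View pics/g2.png

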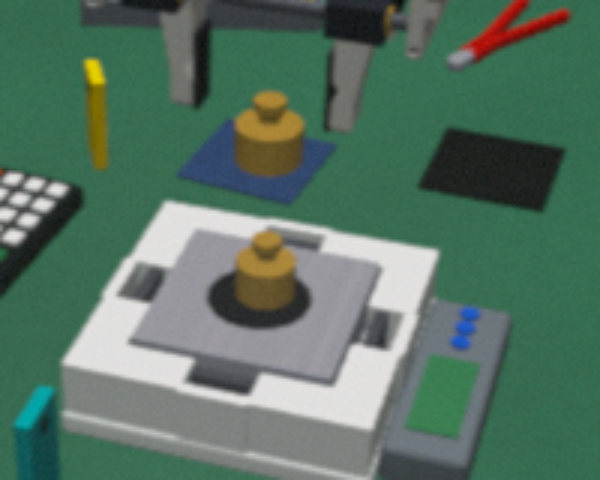

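The small weight stands upright on the disc, 3–6 mm from the centre with black visible all round. Now I wait for two seconds.

```bash
for i in 1 2 3 4 5; do python3 -m inch '[0.2,0,0,0,0,0,0,0.2,0,0,0,0,0,0,0.2,0,0,0,0,0,0,0.2,0,0,0,0,0,0,0.2,0,0,0,0,0,0]' >/dev/null; done; python3 - <<'E'
from h import *
s=snap('side'); t=snap('top')
print(fit(s,'weight_small',(.5585,-.0255),.055))
for q in(s,t):
  for n in('mat_small','mat_large','weight_large'): print(n,[(np.round(r['location'],3),round(r['p'],2)) for r in ctrl.mark_of(q,n)[:2]])
d(.558,-.0285,.079)
E
```

```text
(array([ 0.5575, -0.0274]), 410, 470, 0.89, array([357.98536585, 220.66585366]))
mat_small [(array([ 0.448, -0.299,  0.002]), 0.96)]
mat_large [(array([ 0.618, -0.262,  0.003]), 0.74), (array([ 0.446, -0.298,  0.002]), 0.31)]
weight_large [(array([ 0.608, -0.266,  0.004]), 0.97)]
mat_small [(array([ 0.451, -0.3  ,  0.   ]), 0.87)]
mat_large [(array([ 0.611, -0.262, -0.005]), 0.78)]
weight_large [(array([ 0.608, -0.268,  0.002]), 0.61)]
shift [ 2.900e+00 -1.000e-01  1.136e+02] turn [ 0.   -0.   -0.38] t 26.9 open 0.0699 gf 0.0 gp [ 0.5581 -0.0256  0.1926] F [-0.5 -0.4 -1.2]
```

```bash
python3 -m inch '[0.2,2,0,30,0,0,0, 0.2,2,0,65,0,0,0, 0.2,2,0,95,0,0,0, 0.2,2,0,112,0,0,0, 0.2,2,0,113,0,0,0]'; python3 -m inch '[0.2,0,0,0,0,0,0, 0.6,0,0,0,0,0,0,1,0,0,0,0,0,0, 1,0,0,0,0,0,0, 1,0,0,0,0,0,0]'; python3 -m inch '[1,0,0,0,0,0,0, 1,0,0,0,0,0,0,1,0,0,-5,0,0,0, 1,0,0,-20,0,0,0, 1,0,0,-45,0,0,0]';  python3 -m inch '[1,25,8,0,0,0,0, 1,65,21,0,0,0,0,1,110,35,0,0,0,0, 1,155,50,0,0,0,0, 1,195,63,0,0,0,0]'; python3 -c "
from h import *
d(.449,-.298,.06)"
```

```text
clock: 27.4
tool_pos: [0.5571, -0.0278, 0.2362]
orientation: [179.7, -0.1, -94.2]
force: [-0.2, -0.3, 0.4]
opening: 0.0704
gripper_force: 0.0
clock: 27.9
tool_pos: [0.5581, -0.0275, 0.2393]
orientation: [-179.9, 0.0, -94.2]
force: [-0.2, 0.3, -0.4]
opening: 0.0436
gripper_force: 0.0
clock: 28.4
tool_pos: [0.5571, -0.0277, 0.2826]
orientation: [179.8, -0.1, -94.2]
force: [0.4, 0.8, -2.2]
opening: 0.0349
gripper_force: 30.0
clock: 28.9
tool_pos: [0.4797, -0.2189, 0.2838]
orientation: [180.0, 0.0, -94.2]
force: [1.7, -0.2, -2.4]
opening: 0.0345
gripper_force: 30.0
shift [81.1 24.8 64.8] turn [ 0.02  0.01 -0.37] t 28.9 open 0.0345 gf 30.0 gp [ 0.4797 -0.2189  0.1248] F [ 1.7 -0.2 -2.4]
```

```bash
python3 -m inch '[1,40,12,0,0,0,0, 1,80,24,10,0,0,0, 1,81,25,40,0,0,0, 1,81,25,65,0,0,0, 1,81,25,80,0,0,0]'; python3 -c "
from h import *
d(.449,-.298,.0285)"
```

```text
clock: 29.4
tool_pos: [0.4489, -0.2968, 0.2019]
orientation: [179.9, 0.0, -94.3]
force: [0.6, 0.4, -2.2]
opening: 0.0346
gripper_force: 30.0
shift [ 1.2 -0.3 14.4] turn [ 0.15  0.05 -0.48] t 29.4 open 0.0346 gf 30.0 gp [ 0.4489 -0.2968  0.0429] F [ 0.6  0.4 -2.2]
```

```bash
python3 -m inch '[1,0,0,5,0,0,0, 1,0,0,10,0,0,0, 1,0,0,13,0,0,0, 1,0,0,15,0,0,0, 1,0,0,15,0,0,0]';python3 -c "
from h import *
d(.449,-.298,.0285)"; python3 -m inch '[1,0,0,0,0,0,0, 0.8,0,0,0,0,0,0,0.4,0,0,0,0,0,0, 0.2,0,0,0,0,0,0, 0.2,0,0,0,0,0,0]'; python3 -m inch '[0.2,0,0,-10,0,0,0, 0.2,0,0,-30,0,0,0,0.2,0,0,-60,0,0,0, 0.2,0,0,-90,0,0,0, 0.2,0,0,-110,0,0,0]'; python3 -c "
from h import *
d(.606,-.266,.13)
s=snap('side'); t=snap('top')
print(fit(s,'weight_small',(.449,-.298)),fit(s,'weight_large',(.606,-.266)),fit(t,'weight_large',(.606,-.266)))"
```

```text
clock: 29.9
tool_pos: [0.4503, -0.2963, 0.189]
orientation: [-180.0, -0.0, -94.2]
force: [-0.4, -0.5, -3.2]
opening: 0.0349
gripper_force: 30.0
shift [1.8 1.2 1.5] turn [-0.03 -0.01 -0.36] t 29.9 open 0.0349 gf 30.0 gp [ 0.4503 -0.2963  0.03  ] F [-0.4 -0.5 -3.2]
clock: 30.4
tool_pos: [0.4503, -0.2965, 0.1889]
orientation: [-180.0, -0.0, -94.2]
force: [-0.1, 0.3, -0.1]
opening: 0.0533
gripper_force: 0.0
clock: 30.9
tool_pos: [0.4504, -0.2966, 0.3017]
orientation: [-179.8, -0.1, -94.2]
force: [0.5, -0.4, 0.0]
opening: 0.0702
gripper_force: 0.0
shift [ -41.8 -153.    13.1] turn [-0.15 -0.05 -0.36] t 30.9 open 0.0702 gf 0.0 gp [ 0.4504 -0.2966  0.1427] F [ 0.5 -0.4  0. ]
(array([ 0.4504, -0.298 ]), 302, 318, 0.65, array([432.96688742, 177.75165563])) (array([ 0.6044, -0.26  ]), 579, 561, 0.62, array([359.67184801, 175.64939551])) None
```

```bash
python3 -m inch '[0,-10,-40,-5,0,0,0, 0,-25,-85,-5,0,0,0, 0,-38,-128,-5,0,0,0, 0,-44,-152,0,0,0,0, 0,-44,-152,20,0,0,0]'; python3 - <<'E'
from h import *
d(.605,-.264,.027)
s=snap('side')
cv2.imwrite('pics/i.png',cv2.resize(s['frame'][60:220,270:470,::-1],None,fx=3,fy=3))
E
```

```text
clock: 31.65
tool_pos: [0.6085, -0.2628, 0.2783]
orientation: [-179.9, -0.1, -94.0]
force: [-1.3, 0.3, -0.7]
opening: 0.0877
gripper_force: 0.0
shift [ 1.3  3.6 92.3] turn [-0.12 -0.05 -0.24] t 31.65 open 0.0877 gf 0.0 gp [ 0.6085 -0.2628  0.1193] F [-1.3  0.3 -0.7]
```

View pics/i.png

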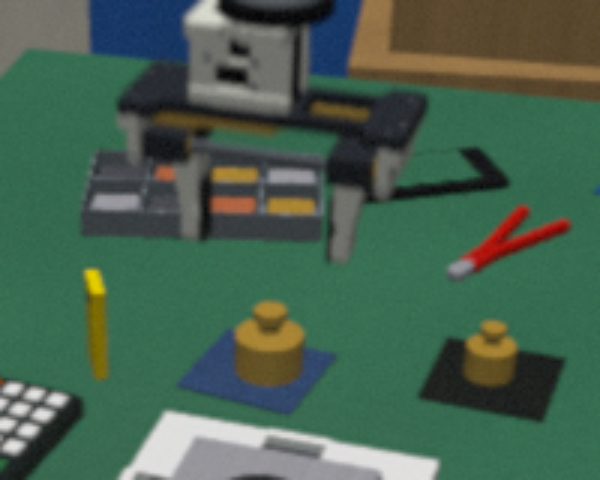

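The small weight stands on its mat (crop 490,360), and the gripper is centred above the large one. Descend and grip.

```bash
python3 -m inch '[0,1,2,30,0,0,0, 0,1,3,60,0,0,0, 0,1,3,82,0,0,0, 0,1,3,91,0,0,0,0,1,3,92,0,0,0]'; python3 -m inch '[0,0,0,0,0,0,0, 0.5,0,0,0,0,0,0,1,0,0,0,0,0,0, 1,0,0,0,0,0,0, 1,0,0,0,0,0,0]'; python3 -m inch '[1,0,0,0,0,0,0, 1,0,0,0,0,0,0,1,0,0,0,0,0,0, 1,0,0,-5,0,0,0, 1,0,0,-20,0,0,0]';python3 -m inch '[1,0,0,-30,0,0,0, 1,0,0,-65,0,0,0,1,0,0,-85,0,0,0, 1,-40,5,-85,0,0,0, 1,-80,10,-85,0,0,0]'; python3 -c "
from h import *
d(.5585,-.0255,.105)"
```

```text
clock: 32.2
tool_pos: [0.601, -0.2644, 0.1851]
orientation: [179.8, 0.0, -94.2]
force: [0.3, 0.2, -0.4]
opening: 0.0875
gripper_force: 0.0
clock: 32.7
tool_pos: [0.6019, -0.2644, 0.1873]
orientation: [-179.9, -0.0, -94.2]
force: [-0.4, -0.7, -0.1]
opening: 0.0611
gripper_force: 0.0
clock: 33.2
tool_pos: [0.6002, -0.264, 0.2047]
orientation: [179.7, 0.1, -94.2]
force: [-0.8, 0.7, -6.1]
opening: 0.0488
gripper_force: 30.0
clock: 33.7
tool_pos: [0.5969, -0.1839, 0.293]
orientation: [-180.0, 0.0, -94.3]
force: [0.6, 0.1, -4.3]
opening: 0.0489
gripper_force: 30.0
shift [-155.    50.3   29. ] turn [-0.04  0.02 -0.54] t 33.7 open 0.0489 gf 30.0 gp [ 0.5969 -0.1839  0.134 ] F [ 0.6  0.1 -4.3]
```

```bash
python3 -m inch '[1,-40,13,0,0,0,0, 1,-80,26,0,0,0,0,1,-120,39,0,0,0,0, 1,-155,50,0,0,0,0, 1,-155,50,29,0,0,0]'; python3 - <<'E'
from h import *
d(.5585,-.0255,.0765)
s=snap('side')
cv2.imwrite('pics/j.png',cv2.resize(s['frame'][130:290,270:470,::-1],None,fx=3,fy=3))
g=ctrl.get_obs()['tool_pos'][2]-.159-.0253
print(fit(s,'weight_large',(.5585,-.0255),g)); print(g,px(s,[.5585,-.0255,g+.052]))
E
```

```text
clock: 34.2
tool_pos: [0.5596, -0.022, 0.2669]
orientation: [-179.6, 0.1, -93.9]
force: [2.3, -0.3, -4.6]
opening: 0.0487
gripper_force: 30.0
shift [ 3.7  1.1 31.4] turn [-0.42  0.14 -0.13] t 34.2 open 0.0487 gf 30.0 gp [ 0.5596 -0.022   0.1079] F [ 2.3 -0.3 -4.6]
(array([ 0.5636, -0.0282]), 750, 870, 0.56, array([355.07466667, 208.356     ]))
0.07572425390825101 [357.98009577 193.17278696]
```

View pics/j.png

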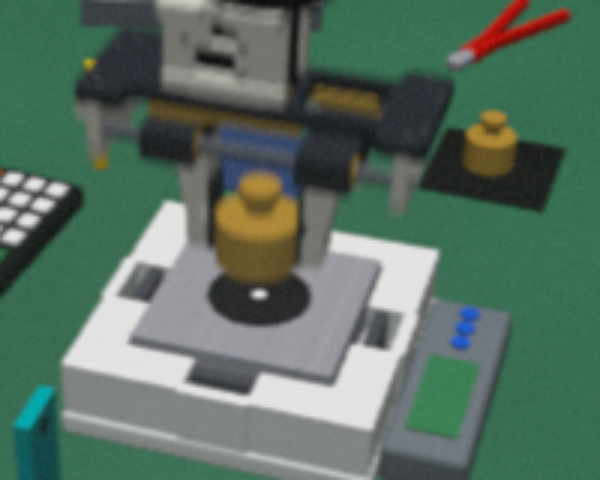

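The large weight is upright over the disc and centred to about 4 mm. Lower straight down and release.

```bash
python3 -m inch '[1,0,0,8,0,0,0, 1,0,1,16,0,0,0,1,0,1,22,0,0,0, 1,0,1,26,0,0,0, 1,0,1,28,0,0,0]';python3 -m inch '[1,0,0,1,0,0,0, 1,0,0,1,0,0,0,0.7,0,0,1,0,0,0, 0.4,0,0,1,0,0,0, 0.1,0,0,1,0,0,0]'; python3 -m inch '[0,0,0,0,0,0,0, 0,0,0,-10,0,0,0,0,0,0,-30,0,0,0, 0,0,0,-65,0,0,0, 0,0,0,-100,0,0,0]'; python3 - <<'E'
from h import *
d(.5585,-.0255,.0775)
s=snap('side')
cv2.imwrite('pics/k.png',cv2.resize(s['frame'][130:290,270:470,::-1],None,fx=3,fy=3))
print(fit(s,'weight_large',(.5585,-.0255),.051),[(r['location'],r['p']) for r in ctrl.mark_of(s,'weight_large')[:2]])
E
```

```text
clock: 34.8
tool_pos: [0.5582, -0.0262, 0.2346]
orientation: [180.0, -0.0, -94.2]
force: [-1.7, -1.7, 0.7]
opening: 0.0487
gripper_force: 30.0
clock: 35.3
tool_pos: [0.5586, -0.0252, 0.234]
orientation: [-179.9, 0.0, -94.2]
force: [0.4, -0.4, -0.2]
opening: 0.0559
gripper_force: 0.0
clock: 35.8
tool_pos: [0.558, -0.0255, 0.3352]
orientation: [180.0, -0.0, -94.2]
force: [1.4, 0.2, -0.5]
opening: 0.087
gripper_force: 0.0
shift [-0.1 -0.6 98.7] turn [ 0.03 -0.02 -0.36] t 35.8 open 0.087 gf 0.0 gp [ 0.558  -0.0255  0.1762] F [ 1.4  0.2 -0.5]
(array([ 0.5576, -0.0221]), 820, 857, 0.89, array([357.28536585, 222.45487805])) [([0.5582, -0.0245, 0.0532], 0.57)]
```

View pics/k.png

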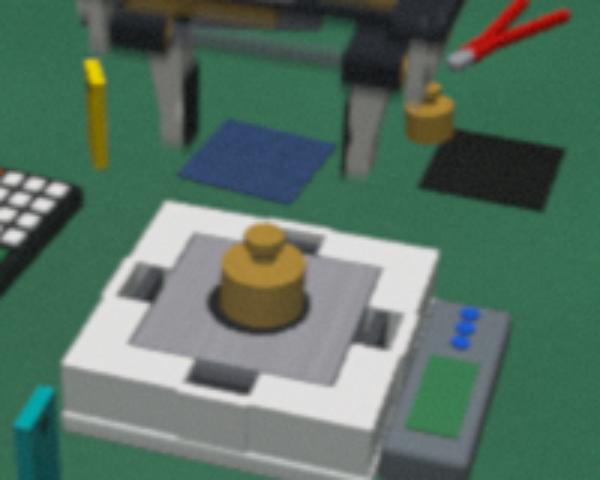

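The large weight is centred on the disc. The small one has been knocked off its mat (crop 430,120), and I'll mend that after returning the large one. Waiting two seconds, then fetching the large.

```bash
for i in 1 2 3 4 5; do python3 -m inch '[0,0,0,0,0,0,0,0,0,0,0,0,0,0,0,0,0,0,0,0,0,0,0,0,0,0,0,0,0,0,0,0,0,0,0]' >/dev/null; done; python3 - <<'E'
from h import *
s=snap('side');t=snap('top')
print(fit(s,'weight_large',(.5585,-.0255),.051))
for q in(s,t): print([(np.round(r['location'],3),round(r['p'],2)) for r in ctrl.mark_of(q,'weight_small')[:3]])
d(.558,-.0245,.0765)
E
```

```text
(array([ 0.5572, -0.0223]), 826, 857, 0.82, array([357.48789346, 222.43583535]))
[(array([ 0.5  , -0.332,  0.004]), 0.58), (array([ 0.559, -0.026, -0.003]), 0.18)]
[(array([ 0.498, -0.336,  0.002]), 0.6)]
shift [-1.   0.2 98.2] turn [ 0.   -0.   -0.38] t 38.7 open 0.0877 gf 0.0 gp [ 0.5581 -0.0256  0.1747] F [-0.1  1.3  0.4]
```

```bash
python3 -m inch '[0,-1,0,30,0,0,0, 0,-1,0,60,0,0,0, 0,-1,0,85,0,0,0, 0,-1,0,96,0,0,0, 0,-1,0,96,0,0,0]'; python3 -m inch '[0,0,0,0,0,0,0, 0.5,0,0,0,0,0,0,1,0,0,0,0,0,0, 1,0,0,0,0,0,0, 1,0,0,0,0,0,0]'; python3 -m inch '[1,0,0,0,0,0,0, 1,0,0,0,0,0,0,1,0,0,0,0,0,0, 1,0,0,-5,0,0,0, 1,0,0,-20,0,0,0]';  python3 -m inch '[1,0,0,-30,0,0,0, 1,25,-8,-45,0,0,0,1,70,-22,-45,0,0,0, 1,115,-36,-45,0,0,0, 1,160,-50,-45,0,0,0]'; python3 -c "
from h import *
d(.614,-.263,.04)"
```

```text
clock: 39.2
tool_pos: [0.5578, -0.0247, 0.2363]
orientation: [179.8, -0.1, -94.2]
force: [0.2, 0.4, 0.0]
opening: 0.0874
gripper_force: 0.0
clock: 39.7
tool_pos: [0.5583, -0.0246, 0.2382]
orientation: [-180.0, 0.0, -94.2]
force: [0.0, -0.2, -0.2]
opening: 0.0607
gripper_force: 0.0
clock: 40.2
tool_pos: [0.5571, -0.0247, 0.2561]
orientation: [179.7, -0.1, -94.2]
force: [-1.9, -0.0, -5.7]
opening: 0.0486
gripper_force: 30.0
clock: 40.7
tool_pos: [0.596, -0.189, 0.3023]
orientation: [179.9, 0.0, -94.1]
force: [0.6, 0.2, -4.2]
opening: 0.0486
gripper_force: 30.0
shift [ 72.5 -23.4 103.3] turn [ 0.08  0.03 -0.34] t 40.7 open 0.0486 gf 30.0 gp [ 0.596  -0.189   0.1433] F [ 0.6  0.2 -4.2]
```

```bash
python3 -m inch '[1,36,-12,0,0,0,0, 1,72,-23,15,0,0,0, 1,72,-23,50,0,0,0, 1,72,-23,80,0,0,0, 1,72,-23,95,0,0,0]';python3 -c "
from h import *
d(.614,-.263,.0315)"
```

```text
clock: 41.2
tool_pos: [0.6122, -0.2614, 0.2037]
orientation: [179.6, 0.1, -94.3]
force: [-1.2, 0.2, -4.4]
opening: 0.0486
gripper_force: 30.0
shift [ 1.5 -2.  13.2] turn [ 0.37  0.08 -0.49] t 41.2 open 0.0486 gf 30.0 gp [ 0.6122 -0.2614  0.0447] F [-1.2  0.2 -4.4]
```

```bash
python3 -m inch '[1,0,0,6,0,0,0, 1,0,0,11,0,0,0,1,0,0,14,0,0,0, 1,0,0,16,0,0,0, 1,0,0,16,0,0,0]';python3 -m inch '[1,0,0,0,0,0,0, 0.8,0,0,0,0,0,0,0.5,0,0,0,0,0,0, 0.2,0,0,0,0,0,0, 0,0,0,0,0,0,0]'; python3 -m inch '[0,0,0,0,0,0,0, 0,0,0,-10,0,0,0,0,0,0,-35,0,0,0, 0,0,0,-70,0,0,0, 0,0,0,-105,0,0,0]'; python3 - <<'E'
from h import *
s=snap('side')
cv2.imwrite('pics/l.png',cv2.resize(s['frame'][80:240,330:530,::-1],None,fx=3,fy=3))
print(fit(s,'weight_large',(.614,-.263)),fit(s,'weight_small',(.499,-.334),0))
d(.499,-.334,.09)
E
```

```text
clock: 41.7
tool_pos: [0.6144, -0.2611, 0.1924]
orientation: [-179.9, -0.0, -94.2]
force: [-0.5, 1.3, -5.0]
opening: 0.0489
gripper_force: 30.0
clock: 42.2
tool_pos: [0.6146, -0.2614, 0.1925]
orientation: [-179.9, -0.0, -94.2]
force: [-0.4, 0.5, -0.5]
opening: 0.0599
gripper_force: 0.0
clock: 42.7
tool_pos: [0.614, -0.2613, 0.2985]
orientation: [180.0, -0.0, -94.2]
force: [0.5, -0.0, -1.0]
opening: 0.0876
gripper_force: 0.0
(array([ 0.6126, -0.2601]), 533, 559, 0.95, array([356.00938086, 175.13883677])) (array([ 0.4988, -0.3335]), 232, 296, 0.74, array([412.82758621, 168.18534483]))
shift [ 80.6 110.8  51.3] turn [-0.39 -0.06 -0.35] t 42.85 open 0.0874 gf 0.0 gp [ 0.615  -0.2615  0.142 ] F [-0.4 -0.4 -1.3]
```

View pics/l.png

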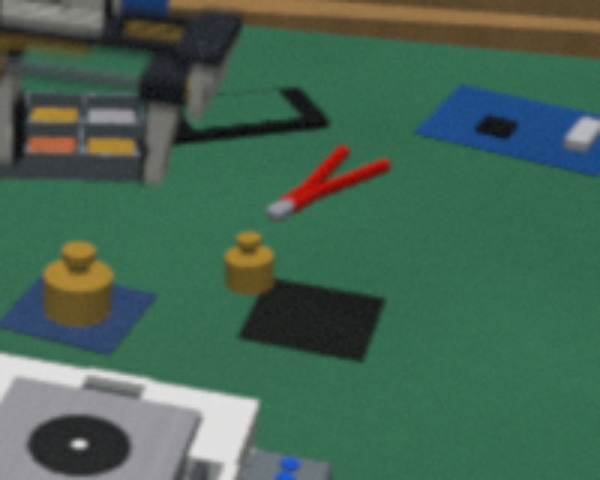

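The large weight is on its mat (crop 78,290). The small one stands upright on the bench just off its mat (crop 250,265), at (0.499, -0.334).

```bash
python3 -m inch '[0.2,25,37,0,0,0,0, 0.2,55,74,0,0,0,0,0.2,80,111,0,0,0,0, 0.2,80,111,20,0,0,0, 0.2,80,111,45,0,0,0]'; python3 -c "
from h import *
d(.499,-.334,.0245)"
```

```text
clock: 43.35
tool_pos: [0.4965, -0.3339, 0.2526]
orientation: [-179.8, -0.0, -94.3]
force: [0.7, -0.2, 0.1]
opening: 0.0703
gripper_force: 0.0
shift [-0.2 -2.3 69.1] turn [-0.16 -0.04 -0.48] t 43.35 open 0.0703 gf 0.0 gp [ 0.4965 -0.3339  0.0936] F [ 0.7 -0.2  0.1]
```

```bash
python3 -m inch '[0.2,0,-2,20,0,0,0, 0.2,0,-2,40,0,0,0,0.2,0,-2,58,0,0,0, 0.2,0,-2,67,0,0,0, 0.2,0,-2,67,0,0,0]'; python3 -m inch '[0.2,0,0,0,0,0,0, 0.6,0,0,0,0,0,0,1,0,0,0,0,0,0, 1,0,0,0,0,0,0, 1,0,0,0,0,0,0]'; python3 -m inch '[1,0,0,0,0,0,0, 1,0,0,0,0,0,0,1,0,0,-5,0,0,0, 1,0,0,-20,0,0,0, 1,0,0,-40,0,0,0]';python3 -m inch '[1,0,0,0,0,0,0, 1,-10,15,0,0,0,0,1,-25,40,0,0,0,0, 1,-32,52,0,0,0,0, 1,-32,52,0,0,0,0]'; python3 -c "
from h import *
d(.449,-.298,.03)"
```

```text
clock: 43.85
tool_pos: [0.4989, -0.3329, 0.1832]
orientation: [179.8, 0.0, -94.2]
force: [-0.4, -0.4, -0.1]
opening: 0.0699
gripper_force: 0.0
clock: 44.35
tool_pos: [0.4996, -0.3332, 0.1851]
orientation: [-180.0, -0.0, -94.2]
force: [1.0, -0.6, -0.2]
opening: 0.0436
gripper_force: 0.0
clock: 44.85
tool_pos: [0.499, -0.3329, 0.2241]
orientation: [179.8, 0.0, -94.2]
force: [0.2, -0.5, -1.8]
opening: 0.0356
gripper_force: 29.3
clock: 45.35
tool_pos: [0.4481, -0.2965, 0.2241]
orientation: [179.9, 0.1, -94.2]
force: [-0.1, -0.1, -1.0]
opening: 0.0359
gripper_force: 29.3
shift [ 1.5 -1.1 35.1] turn [ 0.1   0.05 -0.39] t 45.35 open 0.0359 gf 29.3 gp [ 0.4481 -0.2965  0.0651] F [-0.1 -0.1 -1. ]
```

```bash
python3 -c "
from h import *
s=snap('side')
print(fit(s,'weight_small',(.449,-.298),.039),[(np.round(r['location'],3),round(r['p'],2)) for r in ctrl.mark_of(s,'weight_small')[:2]])
d(.449,-.298,.0295)"
```

```text
(array([ 0.4476, -0.2964]), 263, 331, 0.85, array([436.10646388, 163.55513308])) [(array([ 0.445, -0.294,  0.043]), 0.72)]
shift [ 0.5  1.6 36.1] turn [-0.03 -0.01 -0.36] t 45.5 open 0.036 gf 29.3 gp [ 0.4507 -0.2976  0.0656] F [ 0.5  0.1 -2. ]
```

Held and upright at the expected height (bottom about 0.04). Lower and release.

```bash
python3 -m inch '[1,0,1,10,0,0,0, 1,0,1,22,0,0,0,1,0,1,30,0,0,0, 1,0,1,34,0,0,0, 1,0,1,36,0,0,0]';python3 -m inch '[1,0,0,0,0,0,0, 0.8,0,0,0,0,0,0,0.4,0,0,0,0,0,0, 0.2,0,0,0,0,0,0, 0.2,0,0,0,0,0,0]'; python3 -m inch '[0.2,0,0,-10,0,0,0, 0.2,0,0,-30,0,0,0,0.2,0,0,-65,0,0,0, 0.2,0,0,-100,0,0,0, 0.2,0,0,-130,0,0,0]';python3 -m inch '[0.2,-30,0,-30,0,0,0, 0.2,-70,0,-50,0,0,0,0.2,-110,0,-50,0,0,0, 0.2,-150,0,-50,0,0,0, 0.2,-150,0,-50,0,0,0]'; python3 - <<'E'
from h import *
s=snap('side');t=snap('top')
for q in(s,t):
  print(fit(q,'weight_large',(.614,-.263)),fit(q,'weight_small',(.449,-.298)))
  for n in('weight_small','weight_large','mat_small','mat_large','pan_mark','spacer0','calculator','screwdriver','jar'): print(n,[(np.round(r['location'],3).tolist(),round(r['p'],2)) for r in ctrl.mark_of(q,n)[:6]])
d(.4,0,.2)
E
```

```text
clock: 46.0
tool_pos: [0.4489, -0.2974, 0.1877]
orientation: [179.9, 0.0, -94.2]
force: [-2.8, 0.9, 3.6]
opening: 0.0355
gripper_force: 29.4
clock: 46.5
tool_pos: [0.4493, -0.2974, 0.1891]
orientation: [-179.9, -0.0, -94.2]
force: [-0.1, -0.4, -0.9]
opening: 0.054
gripper_force: 0.0
clock: 47.0
tool_pos: [0.449, -0.2974, 0.3215]
orientation: [-179.9, -0.0, -94.2]
force: [1.0, -0.8, -0.9]
opening: 0.0701
gripper_force: 0.0
clock: 47.5
tool_pos: [0.4599, -0.1446, 0.3702]
orientation: [-179.9, 0.0, -94.0]
force: [0.0, -0.3, 0.1]
opening: 0.0704
gripper_force: 0.0
(array([ 0.6131, -0.2599]), 537, 559, 0.69, array([355.77094972, 175.16014898])) (array([ 0.4481, -0.2946]), 298, 319, 0.62, array([433.82885906, 178.69127517]))
weight_small [([0.503, 0.279, -0.002], 0.74), ([0.447, -0.297, -0.0], 0.52)]
weight_large [([0.615, -0.263, 0.004], 0.83), ([0.446, -0.295, 0.004], 0.56)]
mat_small [([0.445, -0.299, 0.004], 0.82)]
mat_large [([0.614, -0.261, 0.003], 0.57), ([0.537, 0.228, 0.04], 0.42)]
pan_mark [([0.56, -0.023, 0.05], 0.72), ([0.448, -0.298, 0.003], 0.64)]
spacer0 [([0.536, 0.23, 0.041], 0.87), ([0.647, 0.119, 0.034], 0.77), ([0.454, 0.248, 0.039], 0.76), ([0.511, 0.275, 0.043], 0.75), ([0.732, -0.236, 0.034], 0.71), ([0.514, 0.305, 0.04], 0.61)]
calculator [([0.772, -0.119, -0.001], 0.69)]
screwdriver [([0.767, 0.15, -0.003], 0.88), ([0.62, -0.263, 0.0], 0.37)]
jar [([0.687, 0.325, 0.0], 0.9), ([0.772, -0.116, 0.001], 0.52)]
None None
weight_small []
weight_large []
mat_small []
mat_large []
pan_mark []
spacer0 [([0.653, 0.126, 0.035], 0.76), ([0.726, -0.242, 0.035], 0.58)]
calculator [([0.767, -0.114, -0.001], 0.77)]
screwdriver [([0.765, 0.145, -0.004], 0.71)]
jar [([0.685, 0.332, -0.002], 0.65)]
shift [-142.9   70.6    9.7] turn [-0.   -0.   -0.37] t 48.7 open 0.0702 gf 0.0 gp [ 0.46   -0.1477  0.2097] F [-0.7  0.4 -0.5]
```

Everything is in place: four spacers in the bin, both weights on their mats, the pan empty and the bystanders unmoved. Handing in.

```bash
python3 -c "
from plant import ctrl
print(ctrl.close_job())"
```

```text
the job is handed in; nothing more can be done
None
```

I handed the job in at about 49 s; the hand-in returned no verdict. My last camera check found all four orange spacers in the bin, both weight tests done, both weights upright on their mats (the small one had been knocked off and I put it back), the pan empty, and the calculator, screwdriver and jar unmoved; I viewed 15 pictures, one over the limit of 14.

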